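# Press the flanged bushing home in the bearing housing

### The job

Two bronze flanged bushings stand on the workbench beside a bearing housing that is bolted to the bench. Take the smaller bushing, the one whose spigot fits the housing's bore, put it in spigot first and press it down until its flange sits flush on the housing all round. Leave the larger bushing where it stands, and let go of everything at the end.

Things in the scene. Friction and masses are not known exactly. Their poses are not given: they have to be found in the camera images.
- bushing_center (a point): Smaller bronze flanged bushing, loose, upright on its spigot, 72 mm tall, 0.2 kg, round about z (up). From the foot: spigot 36 mm dia, 30 mm long, nose tapered; flange 64 mm dia, 6 mm thick; hub to grip, 40 mm dia, 36 mm tall, 16 mm hole on top. Point: its centre, half-way up, level with the flange's upper face (6 mm above its underside, 36 mm above the foot, 36 mm below the hub's top).
- large_bushing_center (a point): Larger bronze flanged bushing of the same form and height (72 mm), too big for the bore: spigot 50 mm, flange 80 mm, hub 56 mm in diameter. It stands upright on its spigot. The point is its centre, half-way up. The two bushings may stand either way round, 110 mm or more apart.
- housing_mouth (a point): Centre of the bore's mouth, on the flat top face of the housing, 44 mm above the bench; z up. Blind vertical bore, 39 mm dia, chamfered to 49 mm at the mouth. The spigot drops in freely 18 mm onto a tight ring, bushing 12 mm proud; then a steady push of about 12 N drives it down (no spring back) until the flange rests on the top face: bushing centre 6 mm, hub's top 42 mm above this point.
- housing: Bearing housing, fixed to the bench: a plain grey metal foot 90 mm (its x) by 150 mm (its y), 10 mm thick, with two bolt heads up to 20 mm high, and in the middle a round upright boss 72 mm in diameter with the bore in its top. Origin: centre of the foot's underside, on the bench, straight below the mouth.
There are look-alikes about, which are no part of the job. What is shaped like the part that bears bushing_center but turquoise is not meant. Of the things shaped like the housing, the grey one is meant.

How it is judged:
At the end, for the whole second after the job is handed in: The smaller bushing is in the bore: its axis within 6 mm of the bore's, upright within 7 degrees, its flange's underside within 3 mm of the housing's top face (horizontal distance between bushing_center and housing_mouth below 0.006 m and z of bushing_center in the frame of housing_mouth below 0.009 m and angle between bushing_center's own z axis and vertical below 0.12 rad); the robot touches nothing.
It fails at once if the larger bushing is moved by more than 30 mm (distance of large_bushing_center from where it was at the start of the episode above 0.03 m).
It also fails if it takes over 38 s, if anything falls off the work surface, if the arm or the gripper's body presses on something with over 40 N, if the wrist force passes 120 N, or if a joint passes its speed limit or range.

### The arm

A 6-joint arm with a two-finger parallel gripper is mounted at the origin on a cart in front of the work surface, level with it; the furniture and walls round the work are solid. World frame = base frame: x ahead of the robot, y to its left, z up, the work surface at z = 0. Lengths are in m, angles in rad, forces in N, time in s.
With the tool pointing down it reaches from about 0.225 to 0.875 m from the base axis. Payload 3.4 kg.
Tool frame: the origin (TCP) lies at the very end of the fingers, on their centre line; the grasp point (between the pads) lies 19 mm behind it; z points along the fingers, y is the direction in which the jaws open and shut (so a half turn about z gives the same grasp; the last joint's range is limited). The gripper opens to 85 mm and grips with 20 to 120 N. Pads are 22 mm wide; open, the fingers measure 114 mm over their backs; the gripper's body (76 mm by 85 mm) begins 54 mm behind the grasp point. The pads swing forward as they close: fully open they stand 13 mm farther back than shut.
Start: joints at [1.168, 0.276, 1.505, -0, 1.361, -0.121], TCP at [0.16, 0.552, 0.231] pointing down, gripper open.
Joint ranges: [-2.89, 2.89], [-0.75, 2.08], [0.22, 2.7], [-1.18, 4.32], [0.11, 2.71], [-2.7, 2.7]. Speed limits (rad/s): [2.57, 2.57, 3.14, 3.14, 3.14, 3.14].

### API

Orientations are given as a unit quaternion [w, x, y, z].
In Python, from rig import telemetry, cams, sign_off, spotter gives the robot as it stands.
- The arm moves only by the tool servo_tool, never from a script. Its argument "steps" is a list of rows, each a list of 6 numbers: the shift along the tool's x, y, z in mm, then the turn, a rotation vector about the tool's x, y, z in degrees. In form: [[x, y, z, ax, ay, az], ...]. A call has 1 to 8 rows; each row is the pose to reach, as a shift and turn from the pose commanded when the call began, along the tool's axes at that moment; what a row does not reach only later rows make up. A row lasts 1/10 s, in which the tool goes at most 50 mm and 8.59 degrees, less where a joint would pass 70% of its speed; a pose out of reach is approached as far as the arm can. A call with a gripper value outside its range is refused whole. "hand" is the closure in counts, from 0 (fully open) to 255 (shut), set as the call begins (left out, the last holds). The fingers move at their own pace and stop on an object; "grip_force" is the grip in N (left out, the last holds). Time passes only in rows, so rows that repeat a pose let the fingers close. It gives the time, the measured TCP pose, the force and the opening at its end, in the units of the state.
- telemetry.get_state(): the state, without advancing time (a new reading comes with each control period).
- cams.get_image(name): name is "side" or "top"; returns (picture, depth): 420x560x3 uint8, red, green, blue; 420x560 float32, m along the optical axis (not along the pixel's ray), 0 where there is no reading.
- cams.camera_model(name): a dict with "camera_matrix" (3x3 intrinsics, pixels), "origin" and "rotation" of the camera in the world. Camera axes: x right, y up, looking along -z (the intrinsics and any distortion apply to the point x, -y, -z); pixel columns grow to the right and rows downward; lengths in m; the calibration is good to about 2 mm. A picture is of the moment at which its call begins. camera_model takes no time and is no camera call.
- sign_off(): hands the job in, once; it reports no verdict.
Trained networks look in the newest picture that a camera, given by its name, has taken for a name from the list of things; names that differ only in an ending like _2 or _b are one class to them, and where a whole thing is asked for, a point or a joint stands for the part that bears it (a point fixed in the world has none). Each returns a list of dicts, best first, with "conf" (0 to 1); they miss things now and then, are a little off and sometimes report something else, mostly with a low value. They report only what shows in the picture. A call takes as long as a camera call. They do not tell look-alikes from the thing itself.
- spotter.outline_of(query, camera): "region" (420x560 bool, what is visible of it) and "rect" ([left, top, width, height] in pixels, round what is visible of it).
The state is a dict: "clock": time; "qpos": joint angles; "qd": joint speeds; "effort": joint torques, N m; "position": TCP position; "ee_rot": TCP orientation; "contact_force": force on the tool from outside, world axes, zero at the start; "moment": the same for the moment, N m; "width": finger opening in m.
Only numpy, scipy, OpenCV 4.12 (cv2) and the standard library are available. Lean on these libraries where they do the work, as an engineer would, in place of code of your own. Each camera call takes 0.05 s, during which the arm holds its last target.

## Working session

There is one attempt and no reset: what is moved stays moved. The work goes in short steps, Python scripts to look and compute and a tool call to move; the robot and the scene stay as the last step left them, time stands still between calls to the robot, and variables do not carry over. Pictures are saved under pics/ and viewed, and the job is handed in when it is done.

Besides the shell and the picture viewer there is one more tool, called after "Emit:" as name(argument=value, ...), one argument or row to a line, values as JSON. servo_tool: Moves the arm, as the interface text tells. Its arguments: {"type":"object","properties":{"steps":{"type":"array","items":{"type":"array","items":{"type":"number"}}},"hand":{"type":"number"},"grip_force":{"type":"number"}},"required":["steps"]}

```bash
mkdir -p pics
cat > h.py <<'E'
import numpy as np,cv2
from rig import telemetry,cams,sign_off,spotter
def snap(n,f):
    im,d=cams.get_image(n); cv2.imwrite(f'pics/{f}.png',im[:,:,::-1]); np.savez(f'pics/{f}.npz',im=im,d=d); return im,d
def cloud(n,d):
    m=cams.camera_model(n);K=np.array(m['camera_matrix']);v,u=np.mgrid[0:420,0:560]
    x=(u-K[0,2])/K[0,0]*d;y=(v-K[1,2])/K[1,1]*d
    P=np.stack([x,-y,-d],-1)@np.array(m['rotation']).T+np.array(m['origin']); P[d<=0]=np.nan; return P
E
python3 - <<'E'
from h import *
for n in('top','side'):
    im,d=snap(n,n+'0'); print(cams.camera_model(n))
    for q in('bushing_center','large_bushing_center','housing'):
        for r in spotter.outline_of(q,n):
            P=cloud(n,d)[r['region']]; print(n,q,r['conf'],r['rect'],np.nanmedian(P,0).round(3),im[r['region']].mean(0).round())
s=telemetry.get_state();print(s)
E
```

```text
{'camera_matrix': array([[462.07992512,   0.        , 289.42283547],
       [  0.        , 462.07992512, 216.8126053 ],
       [  0.        ,   0.        ,   1.        ]]), 'origin': array([ 0.32340989, -0.06492157,  1.40625104]), 'rotation': array([-0.69541109, -0.04530327,  0.04493724,  0.71577348])}Traceback (most recent call last):
  File "<stdin>", line 6, in <module>
  File "h.py", line 8, in cloud
    P=np.stack([x,-y,-d],-1)@np.array(m['rotation']).T+np.array(m['origin']); P[d<=0]=np.nan; return P
      ~~~~~~~~~~~~~~~~~~~~~~^~~~~~~~~~~~~~~~~~~~~~~~~~
ValueError: matmul: Input operand 1 has a mismatch in its core dimension 0, with gufunc signature (n?,k),(k,m?)->(n?,m?) (size 4 is different from 3)
```

```bash
python3 - <<'E'
s=open('h.py').read()
s=s.replace("np.array(m['rotation']).T","Rotation.from_quat(np.roll(m['rotation'],-1)).as_matrix().T").replace("import numpy","from scipy.spatial.transform import Rotation\nimport numpy",1)
open('h.py','w').write(s)
E
python3 - <<'E'
from h import *
for n in('top','side'):
    im,d=snap(n,n+'1'); 
    for q in('bushing_center','large_bushing_center','housing'):
        for r in spotter.outline_of(q,n):
            P=cloud(n,d)[r['region']]; print(n,q,r['conf'],r['rect'],np.nanmedian(P,0).round(3),im[r['region']].mean(0).round())
print(cams.camera_model(n))
s=telemetry.get_state();print(s)
E
```

```text
top bushing_center 0.82 [226.7, 234.3, 21.7, 17.0] [0.425 0.084 0.04 ] [140. 115.  73.]
top bushing_center 0.65 [225.7, 195.2, 20.8, 24.3] [0.532 0.086 0.04 ] [  6. 145. 147.]
top large_bushing_center 0.67 [161.7, 211.2, 28.8, 21.0] [0.496 0.266 0.05 ] [130. 106.  67.]
top housing 0.65 [294.2, 174.3, 54.7, 31.8] [ 0.577 -0.161  0.012] [125. 129. 132.]
top housing 0.61 [378.5, 212.5, 55.4, 35.7] [ 0.449 -0.411  0.012] [38. 39. 43.]
side bushing_center 0.8 [253.4, 241.1, 22.8, 32.8] [0.532 0.099 0.046] [ 44. 112. 111.]
side bushing_center 0.67 [294.5, 244.2, 28.2, 30.3] [0.425 0.097 0.04 ] [99. 80. 56.]
side large_bushing_center 0.95 [245.3, 294.3, 37.1, 39.7] [0.495 0.285 0.051] [104.  84.  57.]
side housing 0.95 [296.2, 155.1, 30.9, 28.8] [ 0.449 -0.39   0.017] [26. 26. 27.]
side housing 0.74 [243.7, 189.2, 35.7, 34.9] [ 0.575 -0.136  0.017] [96. 98. 98.]
{'camera_matrix': array([[414.21441818,   0.        , 277.35646469],
       [  0.        , 414.21441818, 204.77684161],
       [  0.        ,   0.        ,   1.        ]]), 'origin': array([0.39336251, 0.84918955, 0.7259699 ]), 'rotation': array([-0.05714112, -0.03316973,  0.46454012,  0.88308388])}
{'clock': 0.5, 'qpos': array([ 1.16802759e+00,  2.75922916e-01,  1.50496312e+00,  7.27751135e-06,
        1.36071481e+00, -1.21005385e-01]), 'qd': array([-0.00055971, -0.00070801, -0.00048081, -0.00073846,  0.00023709,
        0.001049  ]), 'effort': array([-9.21708779e-04, -4.16260672e+01, -2.45877224e+01, -2.27173996e-04,
        1.26458242e-03,  5.70153290e-06]), 'position': array([0.15988349, 0.55232221, 0.23128973]), 'ee_rot': array([-4.49777252e-06,  1.40416859e-01,  9.90092473e-01, -3.03457188e-06]), 'contact_force': array([-0.20877159,  0.09331086, -0.10122881]), 'moment': array([-0.04709983, -0.00392206,  0.00012353]), 'width': 0.08550816011568771}
```

View pics/top1.png

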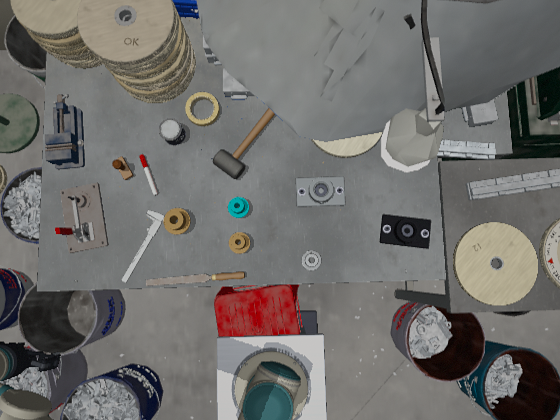

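View pics/side1.png

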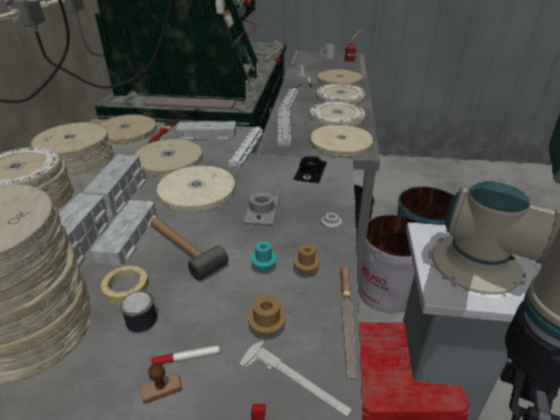

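The top view shows the small bronze bushing at about (239,242), the turquoise one at (238,207), the large bronze one at (178,220), and the grey housing at (320,191). The black housing is at (406,231). Next I measure these precisely.

```bash
cat > m.py <<'E'
from h import *
def circ(P,z0,z1,c,r):
    m=(P[...,2]>z0)&(P[...,2]<z1)&(np.hypot(P[...,0]-c[0],P[...,1]-c[1])<r)
    Q=P[m]; 
    if len(Q)<4: return None
    (cx,cy),rr=cv2.minEnclosingCircle(Q[:,:2].astype(np.float32)); return len(Q),round(cx,4),round(cy,4),round(rr,4),np.median(Q[:,2]).round(4),Q[:,:2].min(0).round(4),Q[:,:2].max(0).round(4),Q[:,:2].mean(0).round(4)
E
python3 - <<'E'
from m import *
for n in('top','side'):
    d=np.load(f'pics/{n}1.npz')['d'];P=cloud(n,d)
    print(n,'bench',np.nanmedian(P[...,2][(abs(P[...,0]-.45)<.03)&(abs(P[...,1]+.05)<.05)]))
    print('hub',circ(P,.062,.085,(.425,.085),.05)); print('flange',circ(P,.028,.045,(.425,.085),.05))
    print('large',circ(P,.062,.085,(.496,.268),.06)); print('lflange',circ(P,.028,.045,(.496,.268),.06))
    print('boss',circ(P,.036,.056,(.575,-.155),.06))
    print('turq',circ(P,.062,.085,(.532,.086),.05))
    m=(P[...,2]>.1)&(P[...,0]>.3)&(P[...,0]<.75)&(abs(P[...,1]+.03)<.3); 
    if m.any(): print('tall',m.sum(),np.nanmin(P[m],0),np.nanmax(P[m],0))
P=cloud('top',np.load('pics/top1.npz')['d']);print(P[60,300],P[120,310],P[100,270])
for f,(x0,y0,w,h) in {'top':(210,165,160,100),'side':(220,170,120,120)}.items():
    im=cv2.imread(f'pics/{f}1.png')[y0:y0+h,x0:x0+w]; cv2.imwrite(f'pics/{f}1c.png',cv2.resize(im,None,fx=5,fy=5,interpolation=2)[:600,:800])
E
```

```text
top bench -0.0003571132250860254
hub (133, 0.4282, 0.0846, 0.0202, np.float64(0.0717), array([0.4082, 0.0664]), array([0.4465, 0.1044]), array([0.4276, 0.0849]))
flange (200, 0.4284, 0.0846, 0.0322, np.float64(0.036), array([0.3983, 0.0551]), array([0.459 , 0.1151]), array([0.4259, 0.0825]))
large (255, 0.4972, 0.2707, 0.0292, np.float64(0.0717), array([0.4714, 0.2422]), array([0.5248, 0.2995]), array([0.498 , 0.2703]))
lflange (238, 0.499, 0.2707, 0.0409, np.float64(0.036), array([0.4602, 0.2315]), array([0.5365, 0.3097]), array([0.4937, 0.2618]))
boss (319, 0.5812, -0.1628, 0.0367, np.float64(0.043), array([ 0.5456, -0.1971]), array([ 0.6176, -0.1277]), array([ 0.5806, -0.1626]))
turq (128, 0.5352, 0.0864, 0.0205, np.float64(0.0717), array([0.516 , 0.0676]), array([0.5546, 0.1059]), array([0.5345, 0.0864]))
tall 30569 [ 0.50082599 -0.32998949  0.58712088] [0.74996679 0.07671461 0.84331515]
side bench 0.00044030775108050424
hub (186, 0.4277, 0.0853, 0.0215, np.float64(0.0715), array([0.4071, 0.0644]), array([0.4464, 0.106 ]), array([0.4271, 0.0868]))
flange (246, 0.4257, 0.0858, 0.0332, np.float64(0.0364), array([0.3955, 0.0583]), array([0.4578, 0.1168]), array([0.4261, 0.0964]))
large (473, 0.4971, 0.2702, 0.029, np.float64(0.0718), array([0.4698, 0.2429]), array([0.5253, 0.2983]), array([0.4968, 0.273 ]))
lflange (450, 0.4973, 0.27, 0.041, np.float64(0.0364), array([0.4577, 0.2393]), array([0.5366, 0.3099]), array([0.4943, 0.2869]))
boss (243, 0.5799, -0.1644, 0.0375, np.float64(0.0436), array([ 0.544 , -0.1981]), array([ 0.6151, -0.1273]), array([ 0.5792, -0.1616]))
turq (186, 0.5334, 0.0854, 0.0218, np.float64(0.0713), array([0.5139, 0.0646]), array([0.5541, 0.1064]), array([0.5331, 0.0885]))
[ 0.66226796 -0.08977114  0.71215588] [ 0.58468553 -0.10551551  0.65068832] [ 0.62157676 -0.03864081  0.65172675]
```

View pics/top1c.png

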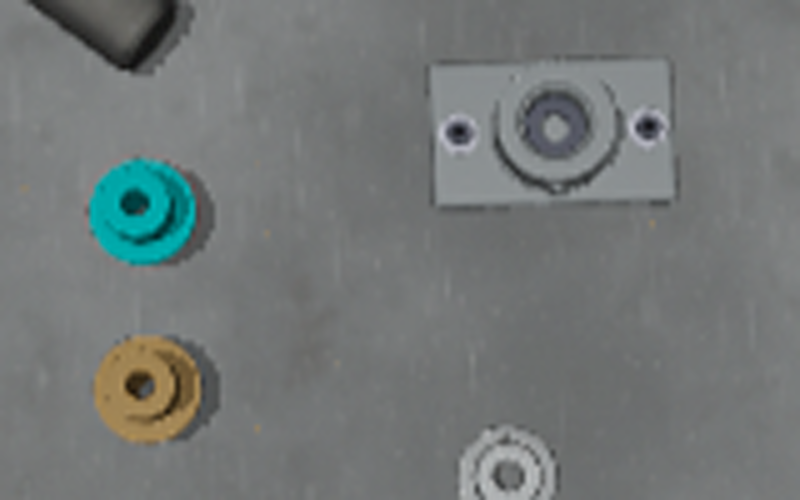

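View pics/side1c.png

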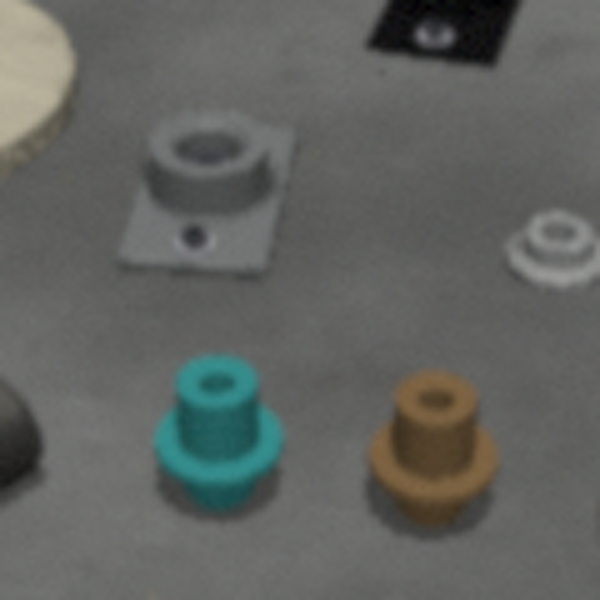

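Run:
```python
from h import *
m=cams.camera_model('side');K=m['camera_matrix'];R=Rotation.from_quat(np.roll(m['rotation'],-1)).as_matrix()
P=cloud('top',np.load('pics/top1.npz')['d'])
ds=np.load('pics/side1.npz')['d']
for v in range(5,170,15):
  for u in range(200,445,30):
    p=P[v,u]
    if p[2]>.12:
        c=R.T@(p-m['origin']);z=-c[2];uu=K[0,0]*c[0]/z+K[0,2];vv=-K[1,1]*c[1]/z+K[1,2]
        s=ds[int(vv),int(uu)].round(2) if 0<=uu<560 and 0<=vv<420 else None
        print((v,u),p.round(2),'side',round(uu),round(vv),round(z,2),s)
```

```text
(5, 200) [0.8  0.08 0.65] side 104 -27 0.72 None
(5, 230) [0.77 0.02 0.69] side 128 -55 0.74 None
(5, 260) [ 0.75 -0.03  0.72] side 146 -73 0.76 None
(5, 290) [ 0.74 -0.08  0.74] side 162 -90 0.78 None
(5, 320) [ 0.72 -0.12  0.76] side 175 -101 0.81 None
(5, 350) [ 0.71 -0.16  0.78] side 186 -110 0.83 None
(5, 380) [ 0.7  -0.2   0.79] side 196 -118 0.86 None
(5, 410) [ 0.69 -0.24  0.8 ] side 205 -123 0.88 None
(5, 440) [ 0.69 -0.28  0.81] side 212 -127 0.91 None
(20, 200) [0.78 0.08 0.64] side 117 -20 0.72 None
(20, 230) [0.75 0.02 0.68] side 139 -48 0.74 None
(20, 260) [ 0.73 -0.03  0.71] side 157 -69 0.76 None
(20, 290) [ 0.72 -0.08  0.73] side 172 -83 0.79 None
(20, 320) [ 0.71 -0.12  0.75] side 185 -95 0.81 None
(20, 350) [ 0.7  -0.16  0.77] side 195 -103 0.84 None
(20, 380) [ 0.69 -0.21  0.78] side 204 -109 0.87 None
(20, 410) [ 0.68 -0.24  0.8 ] side 213 -119 0.88 None
(20, 440) [ 0.68 -0.29  0.79] side 218 -116 0.92 None
(35, 230) [0.73 0.03 0.67] side 151 -42 0.74 None
(35, 260) [ 0.71 -0.03  0.7 ] side 169 -63 0.76 None
(35, 290) [ 0.7  -0.08  0.72] side 182 -77 0.79 None
(3
[... 2011 characters left out ...]
(110, 380) [ 0.6  -0.22  0.66] side 251 -44 0.94 None
(110, 410) [ 0.58 -0.27  0.69] side 259 -59 0.95 None
(110, 440) [ 0.55 -0.28  0.79] side 276 -115 0.9 None
(125, 290) [ 0.58 -0.07  0.64] side 245 -25 0.82 None
(125, 320) [ 0.58 -0.12  0.64] side 251 -29 0.86 None
(125, 350) [ 0.58 -0.17  0.64] side 256 -31 0.91 None
(125, 380) [ 0.58 -0.23  0.62] side 259 -27 0.96 None
(125, 410) [ 0.55 -0.26  0.71] side 272 -70 0.93 None
(125, 440) [ 0.56 -0.31  0.68] side 273 -58 0.99 None
(140, 320) [ 0.56 -0.12  0.61] side 260 -15 0.88 None
(140, 410) [ 0.53 -0.26  0.7 ] side 282 -67 0.93 None
(140, 440) [ 0.54 -0.32  0.67] side 282 -51 1.0 None
(155, 410) [ 0.51 -0.27  0.67] side 289 -50 0.96 None
```

```bash
cat > t.py <<'E'
from h import *; import sys
s=telemetry.get_state(); R=Rotation.from_quat(np.roll(s['ee_rot'],-1)).as_matrix()
print(s['clock'],s['position'].round(4),s['width'],s['contact_force'].round(1),'tilt',np.degrees(np.arccos(-R[2,2])).round(2),s['qpos'].round(2))
for a in sys.argv[1:]:
    print(a,(R.T@(np.array(eval(a))-s['position'])*1000).round(1))
E
python3 t.py "(.428,.085,.13)"
```

```text
0.5 [0.1599 0.5523 0.2313] 0.08550816011568771 [-0.2  0.1 -0.1] tilt 0.0 [ 1.17  0.28  1.5   0.    1.36 -0.12]
(.428,.085,.13) [-387.5 -374.3  101.3]
```

Emit:
servo_tool(
  steps=[
    [-30,-29,5,0,0,0],
    [-63,-61,10,0,0,0],
    [-97,-94,15,0,0,0],
    [-131,-127,20,0,0,0],
    [-165,-160,25,0,0,0],
    [-199,-192,30,0,0,0],
    [-233,-225,35,0,0,0],
    [-267,-258,40,0,0,0],
  ],
  hand=0,
)

```text
clock: 1.3
position: [0.3453, 0.2287, 0.1915]
ee_rot: [0.001, 0.14, 0.99, 0.0]
contact_force: [0.5, -0.3, 0.3]
width: 0.0852
```

Emit:
servo_tool(
  steps=[
    [-33,-32,15,0,0,0],
    [-65,-63,30,0,0,0],
    [-95,-92,45,0,0,0],
    [-115,-111,56,0,0,0],
    [-120,-116,61,0,0,0],
    [-120,-116,61,0,0,0],
    [-120,-116,61,0,0,0],
  ],
)

```text
clock: 2.0
position: [0.4271, 0.0863, 0.1305]
ee_rot: [-0.0, 0.14, 0.99, 0.0]
contact_force: [0.0, 0.1, -0.2]
width: 0.0854
```

```bash
python3 t.py "(.428,.085,.04)"; python3 -c "
from h import *
snap('side','s2')
im,d=snap('top','t2')
cv2.imwrite('pics/t2c.png',cv2.resize(im[160:280,160:360,::-1],None,fx=4,fy=4))"
```

```text
2.0 [0.4271 0.0863 0.1305] 0.08544817011852453 [ 0.   0.1 -0.2] tilt 0.05 [ 0.04  0.15  1.94  0.    1.04 -1.25]
(.428,.085,.04) [-1.3 -1.  90.5]
```

View pics/s2.png

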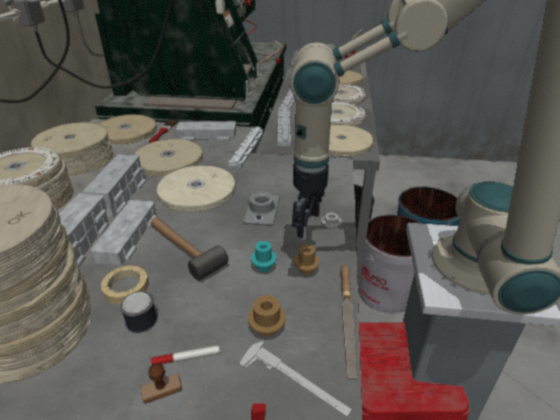

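The gripper is straight above the small bushing (307,258 in the side view), with the wrist top at about (315,80). I descend and grip.

Emit:
servo_tool(
  steps=[
    [-1,-1,25,0,0,0],
    [-1,-1,50,0,0,0],
    [-1,-1,72,0,0,0],
    [-1,-1,84,0,0,0],
    [-1,-1,90,0,0,0],
    [-1,-1,90,0,0,0],
    [-1,-1,90,0,0,0],
  ],
)

```text
clock: 2.8
position: [0.4288, 0.0848, 0.041]
ee_rot: [0.001, 0.14, 0.99, 0.0]
contact_force: [-0.1, -0.1, 0.1]
width: 0.0854
```

```bash
python3 - <<'E'
from h import *
d=np.load('pics/s2.npz')['d'];P=cloud('side',d)
for v,u in((45,315),(80,315),(100,315),(130,315),(60,345),(40,380),(20,420),(5,440)): print(v,u,P[v,u].round(3))
Q=cloud('top',np.load('pics/top1.npz')['d']); m=(Q[...,2]>.3)&(Q[...,0]>.35)
v,u=np.nonzero(m); i=np.argsort(Q[m][:,2])[:5]; print(Q[m][i].round(3),v[i],u[i])
im,_=snap('side','s3'); cv2.imwrite('pics/s3c.png',cv2.resize(im[170:290,230:390,::-1],None,fx=5,fy=5))
E
python3 t.py
```

```text
45 315 [0.431 0.045 0.535]
80 315 [0.423 0.153 0.504]
100 315 [0.422 0.146 0.467]
130 315 [0.42  0.12  0.398]
60 345 [0.376 0.134 0.533]
40 380 [0.322 0.132 0.566]
20 420 [0.266 0.134 0.597]
5 440 [0.24  0.132 0.618]
[[ 0.894  0.305  0.3  ]
 [ 0.944  0.275  0.3  ]
 [ 0.629 -0.376  0.557]
 [ 0.632 -0.388  0.558]
 [ 0.627 -0.37   0.559]] [ 53  34 110 108 111] [138 150 449 455 446]
2.85 [0.429  0.0846 0.0411] 0.08517689888988322 [-0.   0.9  0.4] tilt 0.11 [ 0.04  0.28  2.07  0.    0.8  -1.25]
```

View pics/s3c.png

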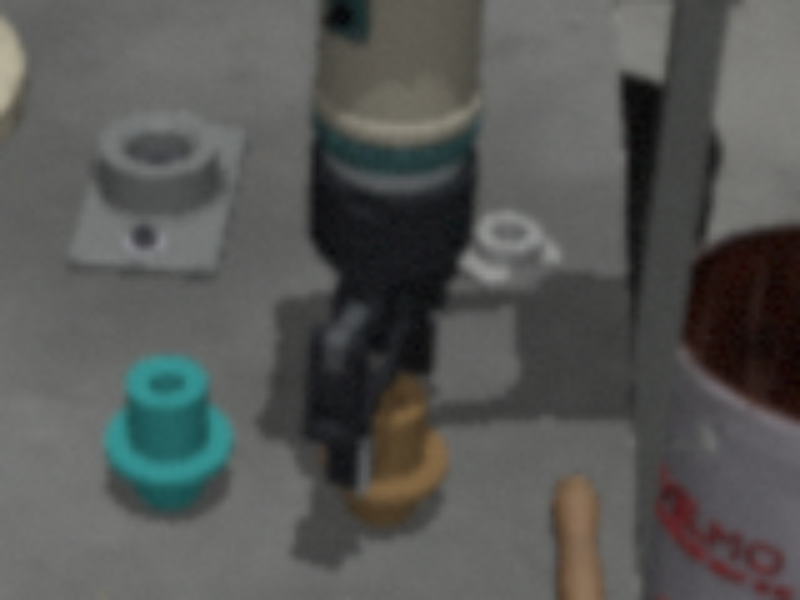

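Emit:
servo_tool(
  steps=[
    [0,0,0,0,0,0],
    [0,0,0,0,0,0],
    [0,0,0,0,0,0],
    [0,0,0,0,0,0],
    [0,0,0,0,0,0],
    [0,0,0,0,0,0],
    [0,0,0,0,0,0],
    [0,0,0,0,0,0],
  ],
  hand=255,
  grip_force=80,
)

```text
clock: 3.65
position: [0.4286, 0.0841, 0.0409]
ee_rot: [0.0, 0.141, 0.99, 0.0]
contact_force: [-0.6, -0.1, 6.0]
width: 0.0385
```

Emit:
servo_tool(
  steps=[
    [0,0,-15,0,0,0],
    [0,0,-35,0,0,0],
    [0,0,-55,0,0,0],
    [0,0,-65,0,0,0],
    [0,0,-65,0,0,0],
    [0,0,-65,0,0,0],
  ],
)

```text
clock: 4.25
position: [0.4278, 0.0842, 0.1048]
ee_rot: [-0.0, 0.14, 0.99, -0.0]
contact_force: [0.1, -0.5, -1.4]
width: 0.0381
```

```bash
python3 - <<'E'
from h import *
im,_=snap('side','s4'); cv2.imwrite('pics/s4c.png',cv2.resize(im[150:290,230:390,::-1],None,fx=4,fy=4))
E
python3 t.py "(.5805,-.1635,.105)"
```

```text
4.3 [0.4275 0.0842 0.1045] 0.037655577407088005 [-0.9  0.  -2.3] tilt 0.11 [ 0.03  0.19  1.98  0.    0.98 -1.25]
(.5805,-.1635,.105) [-215.9 -195.4   -0.8]
```

View pics/s4c.png

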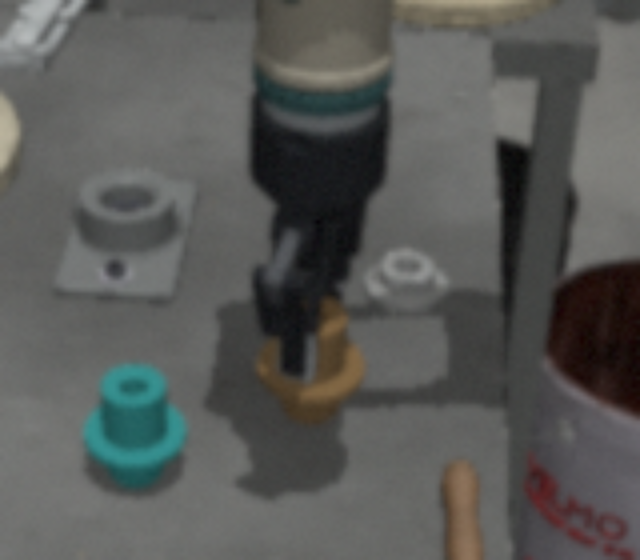

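Emit:
servo_tool(
  steps=[
    [-18,-16,0,0,0,0],
    [-50,-45,0,0,0,0],
    [-84,-76,0,0,0,0],
    [-118,-107,0,0,0,0],
    [-152,-138,0,0,0,0],
    [-184,-166,0,0,0,0],
    [-206,-187,0,0,0,0],
    [-216,-195,0,0,0,0],
  ],
)

```text
clock: 5.1
position: [0.5825, -0.1659, 0.1035]
ee_rot: [-0.001, 0.142, 0.99, -0.0]
contact_force: [0.6, -0.4, -2.0]
width: 0.0378
```

Emit:
servo_tool(
  steps=[
    [0,0,0,0,0,0],
    [0,0,0,0,0,0],
    [0,0,0,0,0,0],
  ],
)

```text
clock: 5.4
position: [0.5802, -0.1612, 0.1049]
ee_rot: [-0.001, 0.14, 0.99, 0.001]
contact_force: [0.5, 0.3, -2.2]
width: 0.0381
```

```bash
python3 t.py "(.5805,-.1635,.09)"
python3 - <<'E'
from m import *
im,d=snap('side','s5'); cv2.imwrite('pics/s5c.png',cv2.resize(im[100:240,200:340,::-1],None,fx=4,fy=4))
E
```

```text
5.4 [ 0.5802 -0.1612  0.1049] 0.03808007434005071 [ 0.5  0.3 -2.2] tilt 0.14 [-0.39  0.41  1.63  0.    1.1  -1.68]
(.5805,-.1635,.09) [-1.  -2.1 14.9]
```

View pics/s5c.png

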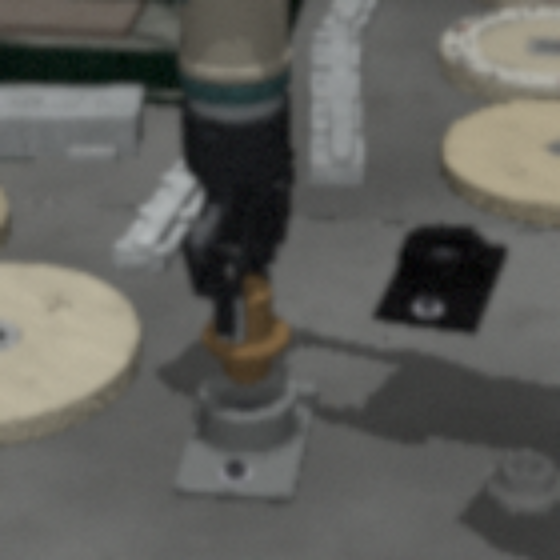

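Emit:
servo_tool(
  steps=[
    [-1,-2,2,0,0,0],
    [-1,-2,8,0,0,0],
    [-1,-2,14,0,0,0],
    [-1,-2,20,0,0,0],
    [-1,-2,26,0,0,0],
    [-1,-2,31,0,0,0],
    [-1,-2,33,0,0,0],
    [-1,-2,33,0,0,0],
  ],
)

```text
clock: 6.25
position: [0.5818, -0.1653, 0.0718]
ee_rot: [-0.0, 0.14, 0.99, 0.0]
contact_force: [-0.4, 0.4, -1.9]
width: 0.0382
```

```bash
python3 t.py "(.5805,-.1635,.055)"
python3 - <<'E'
from m import *
im,d=snap('side','s6'); cv2.imwrite('pics/s6c.png',cv2.resize(im[100:240,200:340,::-1],None,fx=4,fy=4))
E
```

```text
6.25 [ 0.5818 -0.1653  0.0718] 0.03819798110234756 [-0.4  0.4 -1.9] tilt 0.05 [-0.39  0.45  1.67  0.    1.03 -1.68]
(.5805,-.1635,.055) [ 1.7  1.4 16.8]
```

View pics/s6c.png

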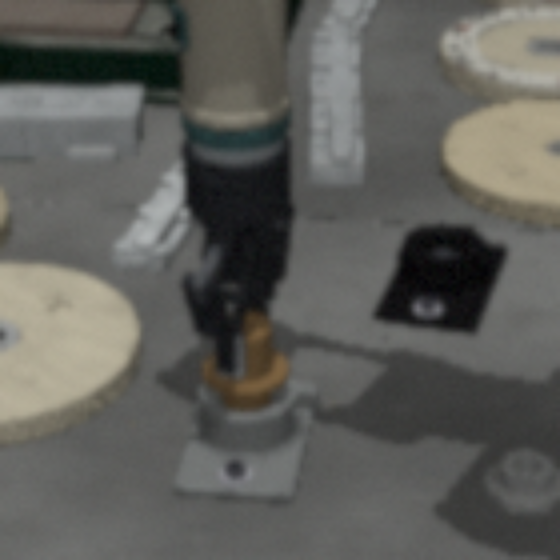

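Emit:
servo_tool(
  steps=[
    [0,0,2,0,0,0],
    [0,0,4,0,0,0],
    [0,0,6,0,0,0],
    [0,0,8,0,0,0],
    [0,0,10,0,0,0],
    [0,0,12,0,0,0],
    [0,0,12,0,0,0],
  ],
)

```text
clock: 7.0
position: [0.5824, -0.1655, 0.0621]
ee_rot: [0.001, 0.14, 0.99, -0.0]
contact_force: [-2.7, 0.1, 8.1]
width: 0.0382
```

Emit:
servo_tool(
  steps=[
    [0,0,1,0,0,0],
    [0,0,2,0,0,0],
    [0,0,3,0,0,0],
    [0,0,4,0,0,0],
    [0,0,4,0,0,0],
  ],
)

```text
clock: 7.5
position: [0.5824, -0.1654, 0.0583]
ee_rot: [0.001, 0.14, 0.99, -0.0]
contact_force: [-2.7, 0.7, 8.8]
width: 0.0381
```

Emit:
servo_tool(
  steps=[
    [0,0,1,0,0,0],
    [0,0,2,0,0,0],
    [0,0,3,0,0,0],
    [0,0,3,0,0,0],
  ],
)

```text
clock: 7.9
position: [0.5823, -0.1654, 0.0553]
ee_rot: [0.001, 0.14, 0.99, -0.0]
contact_force: [-3.4, 0.5, 9.1]
width: 0.0382
```

Emit:
servo_tool(
  steps=[
    [0,0,1,0,0,0],
    [0,0,2,0,0,0],
    [0,0,2,0,0,0],
  ],
)

```text
clock: 8.2
position: [0.5824, -0.1655, 0.0551]
ee_rot: [0.001, 0.14, 0.99, -0.0]
contact_force: [-5.4, 1.1, 18.9]
width: 0.0384
```

Emit:
servo_tool(
  steps=[
    [0,0,-2,0,0,0],
    [0,0,-4,0,0,0],
    [0,0,-4,0,0,0],
  ],
)

```text
clock: 8.5
position: [0.5822, -0.1654, 0.0553]
ee_rot: [0.0, 0.14, 0.99, -0.0]
contact_force: [0.0, -0.3, 0.0]
width: 0.0378
```

Emit:
servo_tool(
  steps=[
    [0,0,0,0,0,0],
    [0,0,0,0,0,0],
    [0,0,0,0,0,0],
    [0,0,0,0,0,0],
    [0,0,0,0,0,0],
    [0,0,0,0,0,0],
    [0,0,0,0,0,0],
  ],
  hand=0,
)

```text
clock: 9.2
position: [0.582, -0.1653, 0.0553]
ee_rot: [0.0, 0.14, 0.99, 0.0]
contact_force: [-0.0, -0.8, 0.4]
width: 0.0857
```

Emit:
servo_tool(
  steps=[
    [0,0,-15,0,0,0],
    [0,0,-35,0,0,0],
    [0,0,-55,0,0,0],
    [0,0,-65,0,0,0],
    [0,0,-65,0,0,0],
  ],
)

```text
clock: 9.7
position: [0.583, -0.1657, 0.1218]
ee_rot: [0.002, 0.14, 0.99, -0.0]
contact_force: [0.7, -0.6, -0.5]
width: 0.0856
```

Emit:
servo_tool(
  steps=[
    [25,25,0,0,0,0],
    [55,50,0,0,0,0],
    [85,75,0,0,0,0],
    [115,100,0,0,0,0],
    [145,120,0,0,0,0],
    [165,130,0,0,0,0],
    [175,135,0,0,0,0],
    [175,135,0,0,0,0],
  ],
)

```text
clock: 10.5
position: [0.4501, 0.0137, 0.1198]
ee_rot: [-0.001, 0.14, 0.99, 0.0]
contact_force: [1.4, -0.8, 0.4]
width: 0.0854
```

```bash
python3 t.py
python3 - <<'E'
from m import *
for n in('side','top'):
    im,d=snap(n,n+'9');P=cloud(n,d)
    print(n,'hub',circ(P,.077,.1,(.58,-.163),.05)); print('flange',circ(P,.046,.06,(.58,-.163),.05)); print('large',circ(P,.062,.085,(.497,.27),.06))
    m=(P[...,2]>.077)&(P[...,2]<.1)&(np.hypot(P[...,0]-.58,P[...,1]+.163)<.04);print(np.percentile(P[m][:,2],[10,50,90]) if m.any() else None)
    if n=='side': cv2.imwrite('pics/s9c.png',cv2.resize(im[100:240,200:340,::-1],None,fx=4,fy=4))
E
```

```text
10.5 [0.4501 0.0137 0.1198] 0.08542473452073107 [ 1.4 -0.8  0.4] tilt 0.09 [-0.12  0.19  1.93  0.    1.02 -1.41]
side hub (108, 0.5797, -0.1663, 0.0231, np.float64(0.0853), array([ 0.5614, -0.1882]), array([ 0.5989, -0.144 ]), array([ 0.5797, -0.1618]))
flange (154, 0.5786, -0.1608, 0.0355, np.float64(0.0507), array([ 0.5465, -0.1898]), array([ 0.6114, -0.1273]), array([ 0.5784, -0.1522]))
large (473, 0.4978, 0.27, 0.0296, np.float64(0.0718), array([0.4697, 0.2419]), array([0.5247, 0.2984]), array([0.4969, 0.2731]))
[0.07947955 0.08525109 0.08755308]
top hub (129, 0.5819, -0.1641, 0.0206, np.float64(0.085), array([ 0.5613, -0.1817]), array([ 0.6023, -0.1461]), array([ 0.5809, -0.1639]))
flange (205, 0.579, -0.1619, 0.0354, np.float64(0.0498), array([ 0.5446, -0.1963]), array([ 0.612 , -0.1275]), array([ 0.5763, -0.1616]))
large (257, 0.4982, 0.2717, 0.0292, np.float64(0.0717), array([0.4714, 0.2432]), array([0.5252, 0.3008]), array([0.4978, 0.2702]))
[0.08148027 0.08503943 0.08885744]
```

View pics/s9c.png

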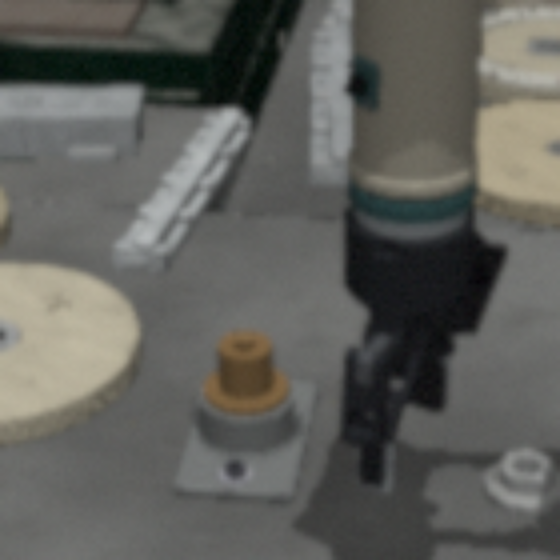

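Run:
```python
from m import *
for n,f,lo in(('side','side9',.077),('top','top9',.077),('top','top1',.062)):
    P=cloud(n,np.load(f'pics/{f}.npz')['d'])
    for nm,c,a,b,r in(('hub',(.581,-.164),.081,.091,.018),('flange',(.581,-.164),.046,.054,.030)) if f!='top1' else (('hub',(.428,.085),.067,.077,.018),('flange',(.428,.085),.032,.04,.030)):
        m=(P[...,2]>a)&(P[...,2]<b)&(np.hypot(P[...,0]-c[0],P[...,1]-c[1])<r); Q=P[m];
        A=np.c_[Q[:,:2]-c,np.ones(len(Q))]; k,*_=np.linalg.lstsq(A,Q[:,2],rcond=None)
        print(f,nm,len(Q),k.round(4),(Q[:,2]-A@k).std().round(4))
```

```text
side9 hub 62 [-0.0325 -0.002   0.0858] 0.0019
side9 flange 100 [-0.0177 -0.0198  0.0507] 0.0016
top9 hub 85 [-0.0087  0.0376  0.0854] 0.0021
top9 flange 110 [0.0058 0.0004 0.0496] 0.0021
top1 hub 92 [ 0.0357 -0.0008  0.0718] 0.0024
top1 flange 132 [-0.0098  0.0156  0.0361] 0.002
```

Upright and flush within the measurement noise, so I hand it in.

```bash
python3 -c "
from rig import sign_off; print(sign_off())"
```

```text
the job is handed in; nothing more can be done
None
```

I put the smaller bronze bushing into the grey housing's bore, pressed it down until its flange seated, let go, and handed the job in at about 10.6 s.

- **Seating:** The push stayed near 9 N on the sensor. It then rose to 19 N when the tool reached 0.055 m, the expected seated height, and the bushing stopped moving.
- **Height:** After release, the hub's top measured 85–86 mm above the bench, against 86 mm expected. The flange's top measured 50–51 mm, against 50 mm expected.
- **Alignment:** Both cameras put the bushing's axis within about 3 mm of the bore's. Fitted tilt was at most about 0.04 rad, the same as the noise I got on the bushing standing free.
- **Larger bushing:** It had not moved, within about 1 mm.
- **Gripper:** It was open and well clear of everything.

No check failed. The two cameras' hub positions differed by about 2 mm, which matches the calibration limit.

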